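Pull down a drying cabinet's sash with a hook pole

ROBOT

A 6-joint arm with a two-finger parallel gripper is mounted at the origin on the work surface. World frame = base frame: x ahead of the robot, y to its left, z up, the work surface at z = 0. Lengths are in m, angles in rad, forces in N, time in s.
With the tool pointing down it reaches from about 0.375 to 0.9 m from the base axis. Payload 3.1 kg.
Tool frame: the origin (TCP) lies between the finger pads; the fingertips stand 11 mm ahead of it and the grasp point (between the pads) lies 8 mm behind it; z points along the fingers, y is the line along which they close (so a half turn about z gives the same grasp; the last joint's range is limited). The gripper opens to 87 mm and grips with 3 to 60 N. Pads are 19 mm wide; open, the fingers measure 117 mm over their backs; the gripper's body (75 mm by 190 mm) begins 51 mm behind the grasp point.
Start: joints at [-1.415, 0.527, 1.433, -0, 1.181, -0.178], TCP at [0.205, -0.59, 0.212] pointing down, gripper open.
Joint ranges: [-3.08, 3.08], [-0.75, 2.2], [0.22, 2.44], [-1.43, 4.57], [0, 2.65], [-2.85, 2.85]. Speed limits (rad/s): [2.79, 2.79, 3.14, 3.14, 3.14, 3.14].

INTERFACE

Orientations are given as a unit quaternion [x, y, z, w].
In Python, from rig import get_obs, camera, hand_in gives the robot as it stands.
- The arm moves only by the shell command python3 -m pendant 'ROWS' [FORCE]. ROWS is JSON, a list that holds one entry, the list of rows, each a list of 7 numbers: the shift along the tool's x, y, z in m, then the turn, a rotation vector about the tool's x, y, z in degrees, then the opening, from 0 (shut) to 1 (fully open). In form: [[[x, y, z, ax, ay, az, fingers], ...]]. A call has exactly 5 rows; each row shifts and turns the commanded pose from where the row before left it, along the tool's axes as they then stand; what a row does not reach is not made up. A row lasts 1/8 s, in which the tool goes at most 62.5 mm and 10.7 degrees, less where a joint would pass 70% of its speed; a pose out of reach is approached as far as the arm can. A call with a gripper value outside its range is refused whole. The fingers move at their own pace and stop on an object; FORCE is the grip in N (left out, the last holds). Time passes only in rows, so rows that do not move let the fingers close, or fill a call up. It gives the time, the measured TCP pose, the force, the opening and the grip force at its end, in the units of the state.
- get_obs(): the state, without advancing time (a new reading comes with each control period).
- camera(name): name is "scene" or "side" or "wrist"; returns a dict with "img" (480x640x3 uint8, red, green, blue), "intrinsics" (3x3 intrinsics, pixels), "R" (3x3) and "t" (3): a world point X has camera coordinates R X + t; the wrist camera has in their place "T_tool_cam" (4x4, takes a point from camera to tool coordinates, whose origin is the TCP and whose axes are the flange's). Camera axes: x right, y down, z forward; pixel columns grow to the right and rows downward; lengths in m; the calibration is good to about 2 mm. A picture is of the moment at which its call begins: read the wrist's pose just before it. There is no depth.
- hand_in(): hands the job in; it is judged then, once.
The state is a dict: "time": time; "q": joint angles; "joint_velocities": joint speeds; "joint_torque": joint torques, N m; "position": TCP position; "tool_rot": TCP orientation; "ft_force": force on the tool from outside, world axes, zero at the start; "moment": the same for the moment, N m; "grip_width": finger opening in m; "grip_force": force on a finger pad.
Only numpy, scipy, OpenCV 4.12 (cv2) and the standard library are available. Lean on these libraries where they do the work, as an engineer would, in place of code of your own. Each camera call takes 0.05 s, during which the arm holds its last target. There are 200 camera calls.

TASK

Take the hook pole from its cradle, hook it into the ring high on the drying cabinet's raised sash and pull the sash down until its catch has it and it stays shut, gently at the end: no more than 15 N on the cabinet. Then unhook the pole and lay it back in its cradle. Work the sash with the pole only, do not touch the cabinet with the arm or gripper, and leave the dolls, mug, jar and the rest where they stand.

Things in the scene. Friction and masses are not known exactly. Their poses are not given: they have to be found in the camera images.
- pole: Hook pole, 222 mm long, 0.16 kg. Origin at the grip point in the wooden handle; x along the pole to the hook, z up. Handle 24 mm wide (y), 28 tall (z), x = -125 to +45 mm; steel collar 18 mm across to 59; then an 8 mm rod on the same axis to x = 97, its end bent down (-z), 8 mm thick, to 16 mm below the axis. Starts in the cradle. Under load it can tip some degrees in the grip; grip firmly.
- hook (a point): The seat of the hook: the point on the rod's axis at x = 80 mm of the pole, 13 mm short of the centre of the bent end (9 mm short of its inner side). Axes as the pole's.
- cradle: Low wooden cradle for the pole, fixed. Origin under it on the table; x as the pole's, z up. Two saddles at x = -100 and +36 mm (12 mm long) carry the handle 32 mm above the table, between cheeks 56 mm apart inside that rise to 50 mm. The pole is home with its origin at x = 0, y = 0, 46 mm up.
- cabinet: Plywood drying cabinet for painted dolls, 180 mm deep (x), 360 wide (y), 360 high, fixed. Origin under its centre, z up; its front looks along its own -x. The sash, wooden frame with a clear pane, runs up and down before the front; its outer face is at x = -106 mm. Nothing else stands out from the front but the runners at the sides (to x = -118 mm).
- ring (a point): Centre of the rigid steel ring on the sash's top rail, at y = 0 of the cabinet. Its axis is the cabinet's x; hole 34 mm across, bar 6 mm thick. A stem at its top holds it 32 mm out from the sash's face (x = -138 mm), 29 mm free behind it. 283 mm above the table with the sash fully up; moves down with it.
- sash (a joint): Travel of the sash, m: 0 fully up, grows downwards. A balance spring draws it up (pull to lower it 0.7 N at the top, 2.5 N at the foot); below about 0.05 it rises again if let go uncaught. In the last 14 mm a sprung catch adds up to 3.5 N, then gives and holds it shut against a hard stop. Catch and stop are set together, the stop at 0.090 to 0.126, unmeasured: pull till the load rises at the stop.
- doll_a: Bystander: a wooden peg doll with a brown ball head, 67 mm high, 31 mm across; origin at its underside
- doll_b: Bystander: another like doll_a; origin at its underside
- doll_c: Bystander: another like doll_a; origin at its underside
- mug: Bystander: white mug, 80 mm across, 90 mm high; origin at its underside
- beaker: Bystander: glass beaker, 70 mm across, 85 mm high; origin at its underside
- paint_jar: Bystander: paint jar, 54 mm across, 60 mm high; origin at its underside
- brush: Bystander: paint brush lying flat, 190 mm long
Mind the look-alikes: they are no part of the job. Of the things shaped like the pole, the wooden one is meant.

How it is judged:
By the outcome, as a careful person would: the job done as asked, in the order asked, and still so for the second after the job is handed in, with the robot touching nothing.
It also fails if it takes over 72 s, if anything falls off the work surface, if the arm or the gripper's body presses on something with over 40 N, if the wrist force passes 120 N, or if a joint passes its speed limit or range.

## Working session

There is one attempt and no reset: what is moved stays moved. The work goes in short steps, Python scripts to look and compute and a shell command to move; the robot and the scene stay as the last step left them, time stands still between calls to the robot, and variables do not carry over. Pictures are saved under pics/ and viewed, at most 10 in all, crops included, and the job is handed in when it is done.

```bash
mkdir -p pics; ls; python3 - <<'E'
from rig import get_obs,camera
import cv2,numpy as np
o=get_obs();print({k:np.round(v,3).tolist() for k,v in o.items()})
ims={}
for n in("scene","side","wrist"):
    c=camera(n);cv2.imwrite(f"pics/{n}0.png",c["img"][:,:,::-1])
    print(n,{k:np.round(v,4).tolist() for k,v in c.items() if k!="img"})
E
```

```text
pics
{'time': 0.0, 'q': [-1.415, 0.528, 1.434, 0.0, 1.181, -0.178], 'joint_velocities': [0.0, -0.0, -0.001, 0.001, 0.001, -0.001], 'joint_torque': [0.001, -44.004, -17.659, 0.063, 0.058, -0.0], 'position': [0.205, -0.59, 0.211], 'tool_rot': [0.986, 0.167, 0.0, -0.001], 'ft_force': [-0.368, 0.452, -0.288], 'moment': [0.004, -0.027, 0.037], 'grip_force': 0.0, 'grip_width': 0.087}
scene {'intrinsics': [[447.4689, 0.0, 324.7958], [0.0, 447.4689, 232.8558], [0.0, 0.0, 1.0]], 'R': [[0.8114, 0.5842, 0.0189], [0.4079, -0.5426, -0.7343], [-0.4187, 0.6035, -0.6785]], 't': [-0.4698, -0.1194, 1.4887]}
side {'intrinsics': [[588.6496, 0.0, 318.9031], [0.0, 588.6496, 240.089], [0.0, 0.0, 1.0]], 'R': [[0.984, -0.1773, -0.0149], [-0.1169, -0.581, -0.8055], [0.1341, 0.7944, -0.5925]], 't': [-0.5671, 0.208, 1.5381]}
wrist {'intrinsics': [[383.0075, 0.0, 316.4744], [0.0, 383.0075, 240.9317], [0.0, 0.0, 1.0]], 'T_tool_cam': [[0.0002, -0.9573, -0.289, 0.0799], [1.0, -0.0003, 0.0015, 0.0002], [-0.0015, -0.289, 0.9573, -0.172], [0.0, 0.0, 0.0, 1.0]]}
```

View pics/scene0.png

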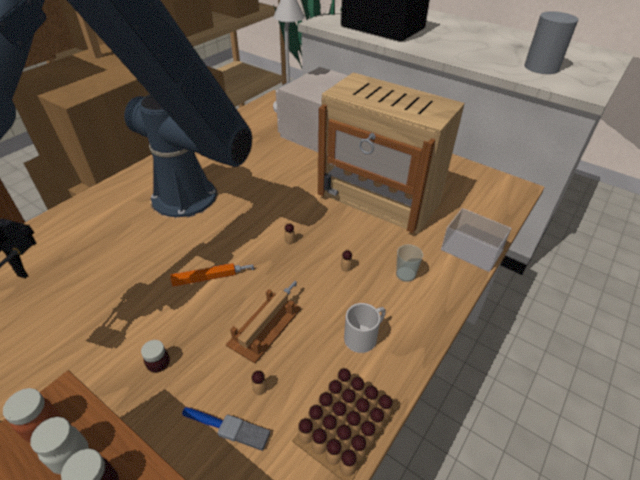

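View pics/side0.png

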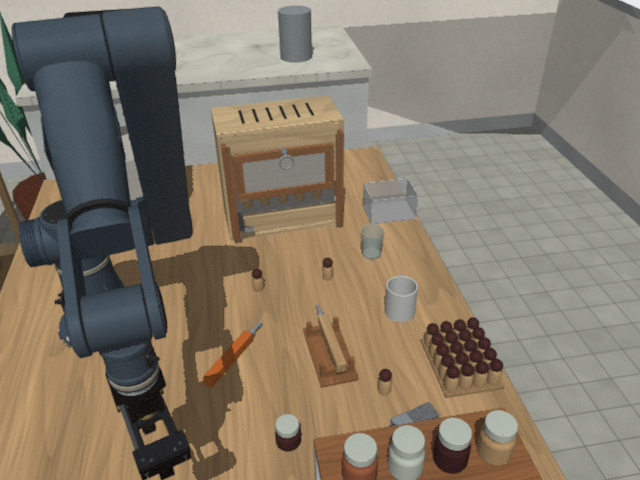

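Scene view candidates for the pole: the wooden-handled pole in its cradle at about (268,322), the orange tool lying free at (212,273), the blue-handled brush or scraper at (225,427). I choose the wooden one in the cradle. In the side view it is at (332,345), and the orange one is at (235,355). The ring is at scene (367,147) and side (287,162). A close crop will check this.

```bash
python3 - <<'E'
import cv2,numpy as np
a=cv2.imread("pics/scene0.png");b=cv2.imread("pics/side0.png")
f=lambda i,x,y,w,h,s:cv2.resize(i[y:y+h,x:x+w],None,fx=s,fy=s,interpolation=cv2.INTER_CUBIC)
A=f(a,220,275,100,90,4);B=f(b,290,300,100,90,4)
C=f(a,317,110,100,60,4);D=f(b,237,130,100,60,4)
cv2.imwrite("pics/crop1.png",np.vstack([np.hstack([A,B]),np.hstack([C,D])]))
E
```

```text
(no output)
```

View pics/crop1.png

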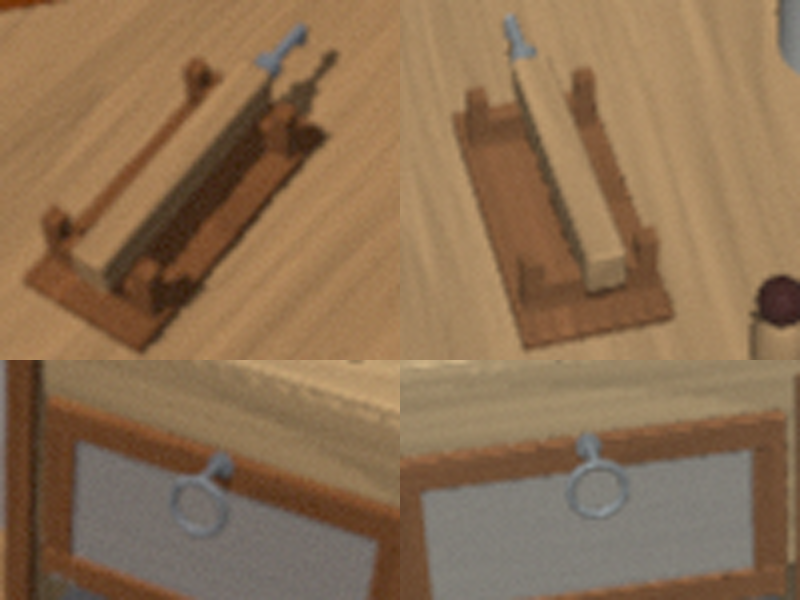

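The crop confirms it: square wooden handle with steel collar, rod and hook, lying in the dark cradle. Handle top corners are at scene crop (72,245), (105,268), (245,60), (273,78). The ring centre is at scene (367,146) and side (286.5,162.5).

```bash
cat > h.py <<'E'
import cv2,numpy as np
from scipy.spatial.transform import Rotation as Rn
import json
CAL={"scene":([[447.4689,0,324.7958],[0,447.4689,232.8558],[0,0,1]],[[0.8114,0.5842,0.0189],[0.4079,-0.5426,-0.7343],[-0.4187,0.6035,-0.6785]],[-0.4698,-0.1194,1.4887]),
"side":([[588.6496,0,318.9031],[0,588.6496,240.089],[0,0,1]],[[0.984,-0.1773,-0.0149],[-0.1169,-0.581,-0.8055],[0.1341,0.7944,-0.5925]],[-0.5671,0.208,1.5381])}
def P(n):
    K,R,t=map(np.array,CAL[n]);return K@np.c_[R,t]
def wristP(obs,c):
    T=np.eye(4);T[:3,:3]=Rn.from_quat(obs["tool_rot"]).as_matrix();T[:3,3]=obs["position"]
    return c["intrinsics"]@np.linalg.inv(T@c["T_tool_cam"])[:3]
def tri(P1,p1,P2,p2):
    X=cv2.triangulatePoints(P1,P2,np.array(p1,float).reshape(2,1),np.array(p2,float).reshape(2,1)).ravel();X=X[:3]/X[3]
    e=[np.linalg.norm((q@np.r_[X,1])[:2]/(q@np.r_[X,1])[2]-p) for q,p in((P1,p1),(P2,p2))]
    return X,max(e)
def plane(Pm,p,z):
    # image point -> world at height z
    H=np.c_[Pm[:,0],Pm[:,1],Pm[:,2]*z+Pm[:,3]];x=np.linalg.solve(H,[p[0],p[1],1]);return np.r_[x[:2]/x[2],z]
E
python3 - <<'E'
from h import *
A,B=P("scene"),P("side")
a=lambda u,v:(220+u/4-.4,275+v/4-.4);b=lambda u,v:(290+u/4-.4,300+v/4-.4)
c=lambda u,v:(317+u/4-.4,110+v/4-.4);d=lambda u,v:(237+u/4-.4,130+v/4-.4)
for n,p,q in[("nearL",a(72,245),b(188,258)),("nearR",a(105,268),b(222,250)),("farL",a(245,60),b(115,62)),("farR",a(273,78),b(148,50)),
("tip",a(302,30),b(110,18)),("collar",a(265,65),b(128,55)),
("crNL",a(25,280),b(125,348)),("crNR",a(143,350),b(272,315)),("crFL",a(180,88),b(55,115)),
("ring",c(200,145),d(198,130)),("paneTL",c(78,83),d(20,130)),("paneTR",c(380,183),d(352,90)),("stem",c(222,105),d(187,85))]:
    X,e=tri(A,p,B,q);print(n,X.round(4),round(e,2))
for n,p in[("orange",(180,276)),("orange2",(245,268)),("dollb",(347,268)),("dolla",(290,240)),("jar",(155,362)),("dollc",(258,388)),("mug",(362,345)),("beaker",(406,277))]:
    print(n,plane(A,p,0).round(3))
for n,p in[("orange",(207,382)),("orange2",(255,328)),("dollb",(328,276)),("dolla",(258,288)),("mug",(400,315)),("dollc",(385,392))]:
    print(n,plane(B,p,0).round(3))
E
```

```text
nearL [ 0.56   -0.3169  0.0598] 0.78
nearR [ 0.5815 -0.3128  0.0555] 0.37
farL [ 0.5485 -0.1497  0.0563] 0.35
farR [ 0.5707 -0.1483  0.0587] 1.04
tip [ 0.5546 -0.0998  0.0458] 0.35
collar [ 0.5584 -0.142   0.0525] 0.04
crNL [ 0.5217 -0.3263  0.0022] 0.49
crNR [ 0.6098 -0.3191  0.0022] 0.29
crFL [ 0.5095 -0.1689  0.0312] 2.72
ring [0.5323 0.2531 0.2709] 0.57
paneTL [0.4101 0.283  0.2664] 0.63
paneTR [0.6503 0.2954 0.2667] 0.01
stem [0.5298 0.2838 0.2893] 0.18
orange [ 0.262 -0.242  0.   ]
orange2 [ 0.384 -0.114  0.   ]
dollb [0.614 0.058 0.   ]
dolla [0.413 0.051 0.   ]
jar [ 0.421 -0.455  0.   ]
dollc [ 0.657 -0.362  0.   ]
mug [ 0.784 -0.13   0.   ]
beaker [0.765 0.129 0.   ]
orange [ 0.265 -0.262  0.   ]
orange2 [ 0.391 -0.108  0.   ]
dollb [0.613 0.06  0.   ]
dolla [0.413 0.046 0.   ]
mug [ 0.767 -0.133  0.   ]
dollc [ 0.662 -0.368  0.   ]
```

```bash
for i in 1 2; do python3 -m pendant '[[[0.047,-0.0257,0,0,0,0,1],[0.047,-0.0257,0,0,0,0,1],[0.047,-0.0257,0,0,0,0,1],[0.047,-0.0257,0,0,0,0,1],[0.047,-0.0257,0,0,0,0,1]]]'; done
python3 -m pendant '[[[0,0,0,0,0,-9.5,1],[0,0,0,0,0,-9.5,1],[0,0,0,0,0,-9.5,1],[0,0,0,0,0,-9.5,1],[0,0,0,0,0,-9.5,1]]]'
python3 -m pendant '[[[0,0,0,0,0,-9.5,1],[0,0,0,0,0,-9.5,1],[0,0,0,0,0,-9.0,1],[0,0,0,0,0,0,1],[0,0,0,0,0,0,1]]]'
python3 - <<'E'
from h import *
from rig import *
o=get_obs();c=camera("wrist");cv2.imwrite("pics/w1.png",c["img"][:,:,::-1]);Pm=wristP(o,c);np.save("w1.npy",Pm)
print(o["position"].round(4),Rn.from_quat(o["tool_rot"]).as_matrix().round(3),o["q"],o["time"])
E
```

```text
time: 0.78
position: [0.386, -0.3902, 0.2117]
tool_rot: [0.986, 0.166, -0.0, -0.0]
ft_force: [0.9, 0.2, 0.1]
grip_width: 0.0869
grip_force: 0.0
time: 1.4
position: [0.5657, -0.1916, 0.2116]
tool_rot: [0.986, 0.167, -0.0, -0.0]
ft_force: [0.9, 0.0, -0.4]
grip_width: 0.0873
grip_force: 0.0
time: 2.02
position: [0.5646, -0.1929, 0.2114]
tool_rot: [0.834, 0.552, -0.0, -0.0]
ft_force: [-0.0, -0.2, 0.8]
grip_width: 0.0872
grip_force: 0.0
time: 2.65
position: [0.5647, -0.1931, 0.2117]
tool_rot: [0.678, 0.735, -0.0, -0.0]
ft_force: [-0.3, 0.2, 0.8]
grip_width: 0.087
grip_force: 0.0
[ 0.5647 -0.1931  0.2117] [[-0.079  0.997 -0.   ]
 [ 0.997  0.079  0.   ]
 [ 0.    -0.    -1.   ]] [-5.16454166e-01  4.89665222e-01  1.50549988e+00 -1.69291687e-05
  1.14679639e+00 -5.95981006e-01] 2.65
```

View pics/w1.png

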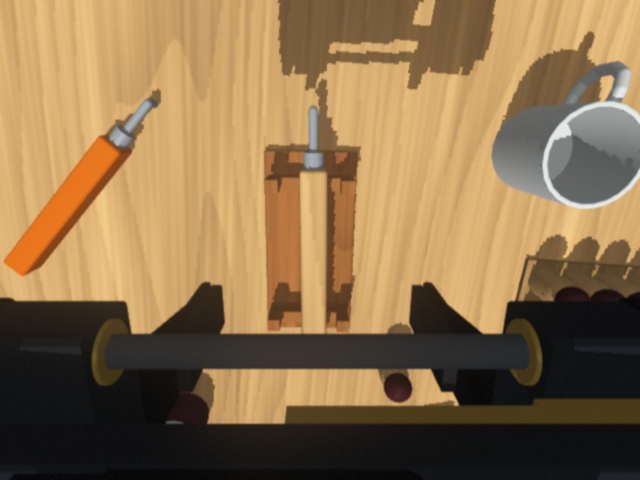

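The wrist picture shows the pole upright in the image: handle front end at (314,172), rod tip at (313,108), lower handle at (314,325). The cradle base spans columns 265–357 and the fingers straddle it.

```bash
python3 - <<'E'
from h import *
W=np.load("w1.npy");A,B=P("scene"),P("side")
for n,p,z in[("farc",(314,172),.060),("low",(313.7,325),.060),("tip",(313,108),.046),("cheekL",(271,290),.05),("cheekR",(350,290),.05),("cheekFL",(271,179),.05),("cheekFR",(351,179),.05)]:
    print(n,plane(W,p,z).round(4))
a=lambda u,v:(220+u/4-.4,275+v/4-.4);b=lambda u,v:(290+u/4-.4,300+v/4-.4)
for n,p,q,r in[("farL",a(245,60),b(115,62),(301,172)),("farR",a(273,78),b(148,50),(327,172)),("tip",a(302,30),b(110,18),(313,108))]:
    print(n,tri(A,p,W,r),tri(B,q,W,r))
E
```

```text
farc [ 0.5599 -0.1517  0.06  ]
low [ 0.5708 -0.2947  0.06  ]
tip [ 0.555  -0.1007  0.046 ]
cheekL [ 0.528  -0.2665  0.05  ]
cheekR [ 0.6026 -0.2606  0.05  ]
cheekFL [ 0.5232 -0.1618  0.05  ]
cheekFR [ 0.5924 -0.1563  0.05  ]
farL (array([ 0.54985896, -0.15190375,  0.06077608]), np.float64(1.1447410804412521)) (array([ 0.54852348, -0.15267354,  0.05844683]), np.float64(0.5961391109043751))
farR (array([ 0.57147879, -0.15063377,  0.05749912]), np.float64(0.9392952595411814)) (array([ 0.56988038, -0.15042249,  0.06263598]), np.float64(0.9580820851549611))
tip (array([ 0.55507572, -0.10064336,  0.04555531]), np.float64(0.09062828541199931)) (array([ 0.55446514, -0.10067006,  0.04726503]), np.float64(0.6984428345942125))
```

```bash
python3 -m pendant '[[[0,0,0,0,10,0,1],[0,0,0,0,10,0,1],[0,0,0,0,0,0,1],[-0.0118,-0.0004,0.0326,0,0,0,1],[-0.0118,-0.0004,0.0326,0,0,0,1]]]'
python3 -m pendant '[[[-0.0118,-0.0004,0.0326,0,0,0,1],[-0.0118,-0.0004,0.0326,0,0,0,1],[0,0,0,0,0,0,1],[0,0,0,0,0,0,1],[0,0,0,0,0,0,1]]]'
python3 - <<'E'
from h import *
from rig import *
o=get_obs();c=camera("wrist");cv2.imwrite("pics/w2.png",c["img"][:,:,::-1]);np.save("w2.npy",wristP(o,c))
print(o["position"].round(4),Rn.from_quat(o["tool_rot"]).as_matrix().round(3),o["q"].round(2),o["time"])
E
```

```text
time: 3.32
position: [0.5641, -0.1923, 0.1424]
tool_rot: [0.667, 0.725, 0.117, -0.126]
ft_force: [-0.3, 0.7, -1.2]
grip_width: 0.0868
grip_force: 0.0
time: 3.95
position: [0.5643, -0.1934, 0.075]
tool_rot: [0.667, 0.725, 0.118, -0.126]
ft_force: [0.1, -0.0, 0.3]
grip_width: 0.0868
grip_force: 0.0
[ 0.5643 -0.1934  0.075 ] [[-0.078  0.997 -0.025]
 [ 0.937  0.082  0.339]
 [ 0.34   0.002 -0.941]] [-0.66  0.75  1.49  0.28  1.15 -0.89] 3.95
```

View pics/w2.png

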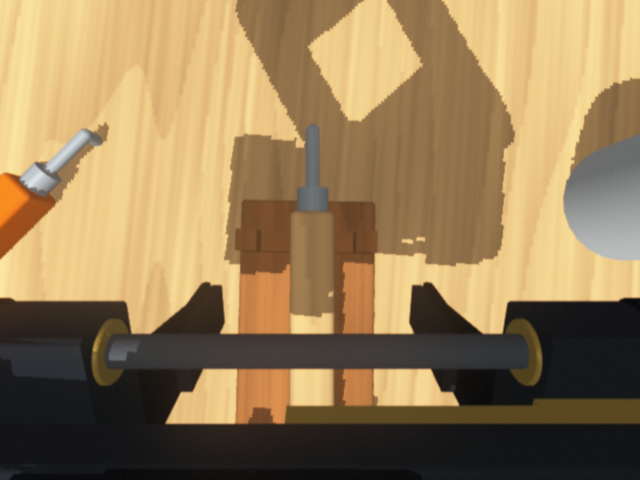

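The pole is centred between the fingers: handle end at (313,212), rod tip at (312,127). I'll go down the last 36 mm and grip.

```bash
python3 -m pendant '[[[-0.0063,-0.0012,0.0171,0,0,0,1],[-0.0063,0,0.0171,0,0,0,1],[0,0,0,0,0,0,1],[0,0,0,0,0,0,0],[0,0,0,0,0,0,0]]]' 60
python3 -m pendant '[[[0,0,0,0,0,0,0],[0,0,0,0,0,0,0],[0,0,0,0,0,0,0],[0,0,0,0,0,0,0],[0,0,0,0,0,0,0]]]' 60
python3 - <<'E'
from h import *
W1,W2=np.load("w1.npy"),np.load("w2.npy")
print(tri(W1,(314,172),W2,(313,212)),tri(W1,(313,108),W2,(312.5,127)))
E
```

```text
time: 4.62
position: [0.5624, -0.1935, 0.037]
tool_rot: [0.667, 0.724, 0.118, -0.127]
ft_force: [0.4, 0.2, 0.1]
grip_width: 0.0741
grip_force: 0.0
time: 5.25
position: [0.562, -0.1932, 0.0367]
tool_rot: [0.667, 0.724, 0.118, -0.128]
ft_force: [0.0, 0.4, 1.6]
grip_width: 0.025
grip_force: 0.0
(array([ 0.55972703, -0.15160347,  0.06094683]), np.float64(0.3489801434549003)) (array([ 0.55499094, -0.1007335 ,  0.04661208]), np.float64(0.06673084802818792))
```

```bash
python3 -m pendant '[[[0,0,0,0,0,0,0],[0,0,0,0,0,0,0],[0.0034,0,-0.0094,0,0,0,0],[0.0068,0,-0.0188,0,0,0,0],[0.0171,0,-0.047,0,0,0,0]]]' 60
python3 -m pendant '[[[0.0171,0,-0.047,0,0,0,0],[0.0171,0,-0.047,0,0,0,0],[0.0171,0,-0.047,0,0,0,0],[0.0068,0,-0.0188,0,0,0,0],[0,0,0,0,0,0,0]]]' 60
python3 -c "
from h import *
from rig import get_obs
o=get_obs();R=Rn.from_quat(o['tool_rot']).as_matrix();print(R.round(3),o['position'],o['q'].round(2));print((R.T@(np.array([.562-.026,-.1932+.279,.285])-o['position'])).round(4))"
```

```text
time: 5.88
position: [0.5608, -0.1924, 0.1167]
tool_rot: [0.667, 0.724, 0.117, -0.13]
ft_force: [0.7, -0.9, -1.1]
grip_width: 0.0234
grip_force: 60.0
time: 6.5
position: [0.5627, -0.1938, 0.2899]
tool_rot: [0.667, 0.725, 0.118, -0.125]
ft_force: [-0.7, 0.4, -1.7]
grip_width: 0.0234
grip_force: 60.0
[[-0.079  0.997 -0.023]
 [ 0.938  0.082  0.337]
 [ 0.338  0.004 -0.941]] [ 0.56273172 -0.19381908  0.28992818] [-0.66  0.5   1.31  0.26  1.57 -0.77]
[ 0.2627 -0.0038  0.0996]
```

```bash
python3 -m pendant '[[[0.0437,-0.0006,0.0166,0,0,0,0],[0.0437,-0.0006,0.0166,0,0,0,0],[0.0437,-0.0006,0.0166,0,0,0,0],[0.0437,-0.0006,0.0166,0,0,0,0],[0.0437,-0.0006,0.0166,0,0,0,0]]]' 60
python3 -m pendant '[[[0.0437,-0.0006,0.0166,0,0,0,0],[0,0,0,0,0,0,0],[0,0,0,0,0,0,0],[0,0,0,0,0,0,0],[0,0,0,0,0,0,0]]]' 60
python3 - <<'E'
from h import *
from rig import *
o=get_obs();print(o["position"].round(4),Rn.from_quat(o["tool_rot"]).as_matrix().round(3))
I={n:camera(n)["img"][:,:,::-1] for n in("scene","side")}
c=camera("wrist");I["wrist"]=c["img"][:,:,::-1];np.save("w3.npy",wristP(o,c))
for n in I:cv2.imwrite(f"pics/{n}3.png",I[n])
f=lambda i,x,y,w,h,s:cv2.resize(i[y:y+h,x:x+w],None,fx=s,fy=s,interpolation=cv2.INTER_CUBIC)
cv2.imwrite("pics/c3.png",np.vstack([np.hstack([f(I["scene"],317,110,100,75,4),f(I["side"],237,130,100,75,4)]),np.hstack([f(I["wrist"],217,0,200,150,2),f(I["wrist"],217,150,200,150,2)])]))
E
```

```text
time: 7.12
position: [0.5386, 0.041, 0.2823]
tool_rot: [0.668, 0.724, 0.117, -0.129]
ft_force: [-0.1, -0.6, -2.3]
grip_width: 0.0234
grip_force: 60.0
time: 7.75
position: [0.5359, 0.0848, 0.2826]
tool_rot: [0.668, 0.724, 0.118, -0.128]
ft_force: [-0.1, 0.2, -1.3]
grip_width: 0.0235
grip_force: 60.0
[0.5359 0.0848 0.2826] [[-0.075  0.997 -0.028]
 [ 0.937  0.08   0.341]
 [ 0.342 -0.    -0.94 ]]
```

View pics/c3.png

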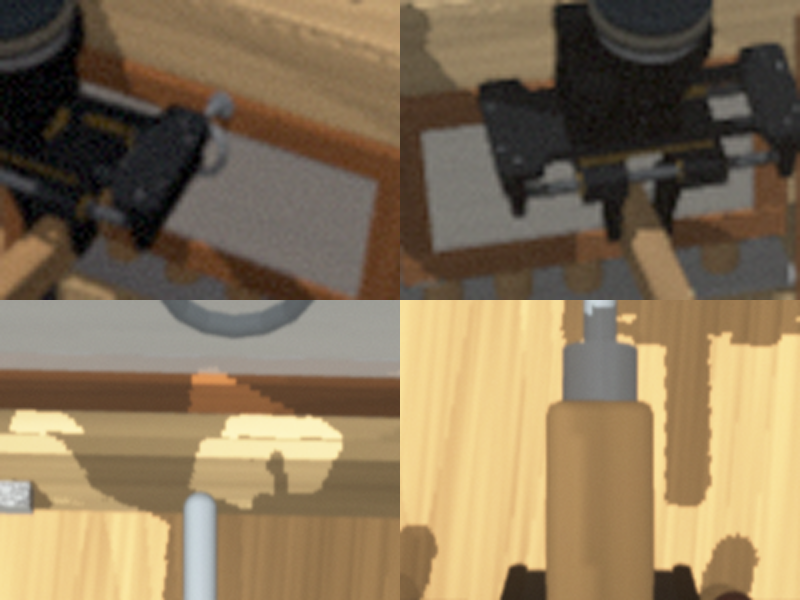

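The wrist view shows the ring's lower arc at column 335.5 with its outer bottom at row 18.5. The rod tip is at (317.5,96). The fixed cameras are occluded by the gripper. I'll raise 60 mm for a second wrist view of the whole ring.

```bash
python3 -m pendant '[[[0.0103,0,-0.0282,0,0,0,0],[0.0103,0,-0.0282,0,0,0,0],[0,0,0,0,0,0,0],[0,0,0,0,0,0,0],[0,0,0,0,0,0,0]]]' 60
python3 - <<'E'
from h import *
from rig import *
o=get_obs();print(o["position"].round(4))
c=camera("wrist");i=c["img"][:,:,::-1];np.save("w4.npy",wristP(o,c));cv2.imwrite("pics/w4.png",i)
j=cv2.imread("pics/wrist3.png")
f=lambda i,x,y,w,h,s:cv2.resize(i[y:y+h,x:x+w],None,fx=s,fy=s,interpolation=cv2.INTER_CUBIC)
cv2.imwrite("pics/c4.png",np.hstack([f(i,220,0,200,200,4)[:600],]))
E
```

```text
time: 8.52
position: [0.5347, 0.086, 0.3414]
tool_rot: [0.668, 0.724, 0.117, -0.129]
ft_force: [0.1, -0.3, -2.8]
grip_width: 0.0237
grip_force: 60.0
[0.5347 0.086  0.3414]
```

View pics/c4.png

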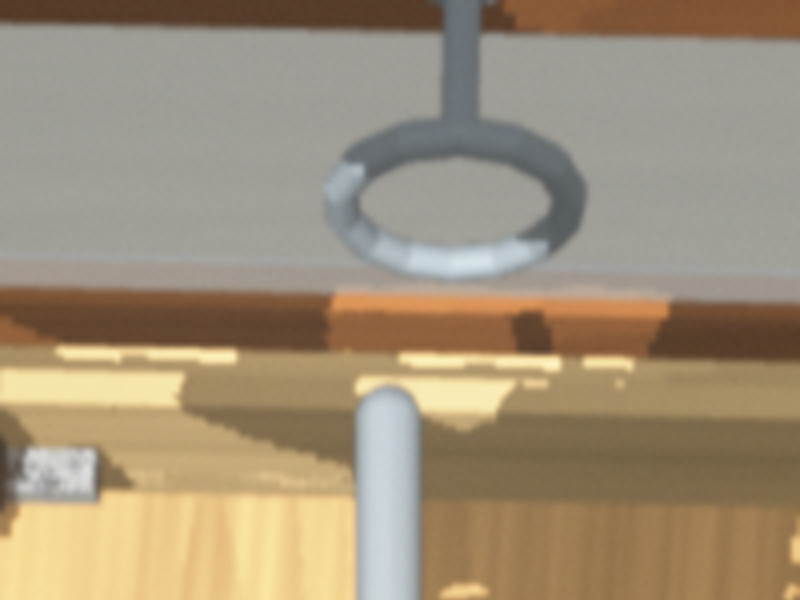

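The picture shows the whole ring: centre near (333.9,50), outer bottom row 70, outer width 65 px. The rod tip is at (317,96).

```bash
python3 - <<'E'
from h import *
W3,W4=np.load("w3.npy"),np.load("w4.npy");A,B=P("scene"),P("side")
print("bottom",tri(W3,(335.5,18.5),W4,(333.7,69.8)))
s=(317+200/4-.4,110+145/4-.4);d=(237+198/4-.4,130+130/4-.4)
print("ctr",tri(A,s,W4,(333.7,49.5)),tri(B,d,W4,(333.7,49.5)))
# all three, linear LS
rows=[]
for Q,p in((A,s),(B,d),(W4,(333.7,49.5))):rows+=[p[0]*Q[2]-Q[0],p[1]*Q[2]-Q[1]]
V=np.linalg.svd(np.array(rows))[2][-1];X=V[:3]/V[3];print(X)
for z in(.271,.277,.283):print(plane(W4,(333.7,49.5),z), plane(W4,(333.7,69.8),z-.022))
# projected width check
for X in([.5315,.2531,.271],[.5315,.2531,.283]):
    u=[(W4@np.r_[np.array(X)+[dx,0,0],1]) for dx in(-.023,.023)];u=[q[:2]/q[2] for q in u];print(X,u)
# tip: rod direction, at rod top z
print("tip at axis plane",plane(W4,(317,96+4),.341-.0385+.046), plane(W3,(317.5,96+4),.2826-.0367+.046))
# frame edge yaw: pane bottom edge in w4 
l=plane(W4,(220,259/4),.15)
E
```

```text
bottom (array([0.53482619, 0.24691683, 0.24860113]), np.float64(0.0018160271153925846))
ctr (array([0.5344462 , 0.24788725, 0.27574758]), np.float64(1.6048044452894852)) (array([0.53259915, 0.24958426, 0.2717411 ]), np.float64(1.5160620095646091))
[0.53280404 0.25038651 0.27218456]
[0.53363661 0.24982885 0.271     ] [0.53482442 0.24671086 0.249     ]
[0.53365302 0.24639559 0.277     ] [0.5348142  0.24361279 0.255     ]
[0.53366944 0.24296234 0.283     ] [0.53480398 0.24051472 0.261     ]
[0.5315, 0.2531, 0.271] [array([298.15217474,  42.15072669]), array([363.9196788 ,  47.29288837])]
[0.5315, 0.2531, 0.283] [array([297.25052854,  31.82907584]), array([366.10810258,  37.20028918])]
tip at axis plane [0.52777612 0.17969598 0.3485    ] [0.52939428 0.17752084 0.2919    ]
```

```bash
python3 -m pendant '[[[-0.0063,0.0011,0.0171,0,0,0,0],[-0.0063,0.0011,0.0171,0,0,0,0],[-0.0063,0.0011,0.0171,0,0,0,0],[-0.0063,0.0011,0.0171,0,0,0,0],[0,0,0,0,0,0,0]]]' 60
python3 -m pendant '[[[0.0234,0.002,0.0085,0,0,0,0],[0.0234,0.002,0.0085,0,0,0,0],[0,0,0,0,0,0,0],[0,0,0,0,0,0,0],[0,0,0,0,0,0,0]]]' 60
python3 -c "
from h import *
from rig import get_obs
o=get_obs();R=Rn.from_quat(o['tool_rot']).as_matrix();print(R.round(3),o['position'],o['ft_force'])
print((R.T@(np.array([.539,.173,.2687])-o['position'])).round(4))"
```

```text
time: 9.2
position: [0.5387, 0.0863, 0.268]
tool_rot: [0.668, 0.724, 0.116, -0.13]
ft_force: [0.3, -1.1, -0.8]
grip_width: 0.0237
grip_force: 60.0
time: 9.82
position: [0.5402, 0.1352, 0.2702]
tool_rot: [0.668, 0.724, 0.118, -0.127]
ft_force: [1.3, 0.1, -1.9]
grip_width: 0.023
grip_force: 60.0
[[-0.076  0.997 -0.027]
 [ 0.937  0.081  0.341]
 [ 0.342  0.    -0.94 ]] [0.54019534 0.1352086  0.27019178] [ 1.30479982  0.06121858 -1.86854241]
[0.035  0.0019 0.0143]
```

```bash
python3 -m pendant '[[[0.0117,0.0006,0.0048,0,0,0,0],[0.0117,0.0006,0.0048,0,0,0,0],[0.0117,0.0006,0.0048,0,0,0,0],[0,0,0,0,0,0,0],[0,0,0,0,0,0,0]]]' 60
python3 - <<'E'
from h import *
from rig import *
o=get_obs();print(o["position"].round(4),o["ft_force"],o["time"])
I={n:camera(n)["img"][:,:,::-1] for n in("scene","side")}
c=camera("wrist");I["wrist"]=c["img"][:,:,::-1];np.save("w5.npy",wristP(o,c))
f=lambda i,x,y,w,h,s:cv2.resize(i[y:y+h,x:x+w],None,fx=s,fy=s,interpolation=cv2.INTER_CUBIC)
cv2.imwrite("pics/c5.png",np.vstack([np.hstack([f(I["scene"],317,110,100,75,4),f(I["side"],237,130,100,75,4)]),np.hstack([f(I["wrist"],217,0,200,150,2),f(I["wrist"],277,30,100,75,4)])]))
E
```

```text
time: 10.45
position: [0.5385, 0.1741, 0.2685]
tool_rot: [0.667, 0.724, 0.118, -0.128]
ft_force: [-0.4, -0.2, -1.3]
grip_width: 0.0234
grip_force: 60.0
[0.5385 0.1741 0.2685] [-0.38627075 -0.16479702 -1.33487674] 10.45
```

View pics/c5.png

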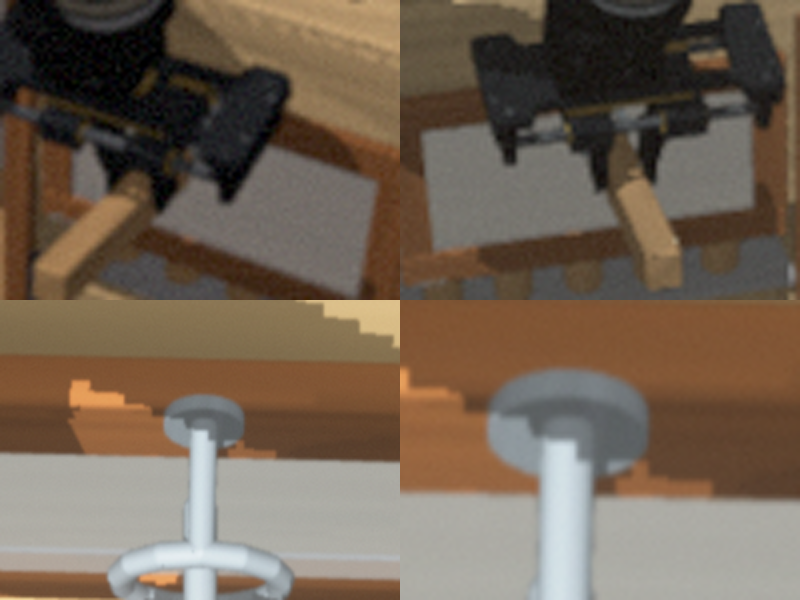

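The rod passes through the ring, centred below the stem: ring centre at crop column 200, rod at column 200, tip near row 100 of the wrist image, with no contact force. Now I'll pull down.

```bash
python3 -m pendant '[[[-0.0017,0,0.0047,0,0,0,0],[-0.0017,0,0.0047,0,0,0,0],[-0.0017,0,0.0047,0,0,0,0],[-0.0017,0,0.0047,0,0,0,0],[-0.0017,0,0.0047,0,0,0,0]]]' 60
python3 -m pendant '[[[-0.0034,0,0.0094,0,0,0,0],[-0.0034,0,0.0094,0,0,0,0],[-0.0034,0,0.0094,0,0,0,0],[-0.0034,0,0.0094,0,0,0,0],[0,0,0,0,0,0,0]]]' 60
python3 -c "
from h import *
from rig import *
o=get_obs();c=camera('wrist');print(o['position'],o['ft_force'],o['moment'])
i=c['img'][:,:,::-1];cv2.imwrite('pics/w6.png',i);cv2.imwrite('pics/c6.png',cv2.resize(i[0:200,217:417],None,fx=3,fy=3))"
```

```text
time: 11.22
position: [0.5386, 0.1739, 0.2433]
tool_rot: [0.667, 0.724, 0.118, -0.128]
ft_force: [-0.8, 1.2, -1.0]
grip_width: 0.0235
grip_force: 60.0
time: 11.85
position: [0.5379, 0.174, 0.2023]
tool_rot: [0.667, 0.724, 0.117, -0.128]
ft_force: [0.0, -0.3, -0.9]
grip_width: 0.0239
grip_force: 60.0
[0.53794945 0.17396905 0.20233087] [ 0.03525506 -0.3312254  -0.85854774] [-0.24629244 -0.17363156  0.00076441]
```

View pics/c6.png

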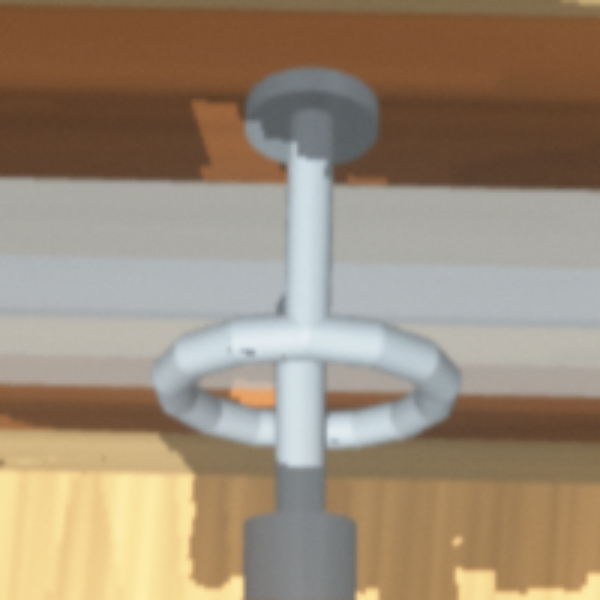

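The ring is caught and moving with the pole: the rod rests on the lower bar, with the collar well clear below it in the image. Carry on.

```bash
python3 -m pendant '[[[-0.0017,0,0.0047,0,0,0,0],[-0.0017,0,0.0047,0,0,0,0],[-0.0017,0,0.0047,0,0,0,0],[-0.0017,0,0.0047,0,0,0,0],[0,0,0,0,0,0,0]]]' 60 | egrep 'posi|ft'
for i in 1 2; do python3 -m pendant '[[[-0.0004,0,0.0009,0,0,0,0],[-0.0004,0,0.0009,0,0,0,0],[-0.0003,0,0.0009,0,0,0,0],[0,0,0,0,0,0,0],[0,0,0,0,0,0,0]]]' 60| egrep 'posi|ft'; python3 -c "
from rig import get_obs
print(get_obs()['moment'].round(3))";done
```

```text
position: [0.5386, 0.1741, 0.183]
ft_force: [-0.1, 0.0, -1.3]
position: [0.5386, 0.174, 0.1807]
ft_force: [0.7, 0.2, -0.4]
[ 0.001 -0.098 -0.039]
position: [0.5386, 0.1739, 0.1777]
ft_force: [-0.6, 0.6, 0.2]
[ 0.126 -0.112 -0.003]
```

```bash
for i in 1 2 3; do python3 -m pendant '[[[-0.0004,0,0.0009,0,0,0,0],[-0.0004,0,0.0009,0,0,0,0],[-0.0003,0,0.0009,0,0,0,0],[0,0,0,0,0,0,0],[0,0,0,0,0,0,0]]]' 60| egrep 'posi|ft'; python3 -c "
from rig import get_obs
print(get_obs()['moment'].round(3))";done
```

```text
position: [0.5386, 0.1737, 0.1748]
ft_force: [0.3, 1.8, -0.9]
[ 0.146 -0.12  -0.023]
position: [0.5386, 0.1735, 0.1718]
ft_force: [-0.7, 0.9, 0.2]
[ 0.114 -0.066 -0.017]
position: [0.5387, 0.1734, 0.1689]
ft_force: [1.3, 0.5, 0.6]
[ 0.134 -0.122 -0.074]
```

```bash
for i in 1 2 3; do python3 -m pendant '[[[-0.0004,0,0.0009,0,0,0,0],[-0.0004,0,0.0009,0,0,0,0],[-0.0003,0,0.0009,0,0,0,0],[0,0,0,0,0,0,0],[0,0,0,0,0,0,0]]]' 60| egrep 'posi|ft'; python3 -c "
from rig import get_obs
print(get_obs()['moment'].round(3))";done
```

```text
position: [0.5386, 0.1733, 0.166]
ft_force: [-0.2, 1.2, 1.0]
[ 0.139 -0.182 -0.023]
position: [0.5387, 0.1733, 0.1634]
ft_force: [-0.8, 0.6, 3.7]
[0.501 0.025 0.048]
position: [0.5387, 0.1733, 0.1601]
ft_force: [0.9, 0.6, 2.6]
[ 0.651 -0.118  0.04 ]
```

```bash
for i in 1 2; do python3 -m pendant '[[[-0.0004,0,0.0009,0,0,0,0],[-0.0003,0,0.0009,0,0,0,0],[0,0,0,0,0,0,0],[0,0,0,0,0,0,0],[0,0,0,0,0,0,0]]]' 60| egrep 'posi|ft'; python3 -c "
from rig import get_obs
print(get_obs()['moment'].round(3))";done
```

```text
position: [0.5386, 0.1732, 0.1582]
ft_force: [0.7, 2.9, 1.5]
[ 0.626 -0.131 -0.052]
position: [0.5386, 0.1729, 0.1562]
ft_force: [0.4, 1.2, 0.8]
[ 0.405 -0.135 -0.037]
```

```bash
for i in 1 2 3; do python3 -m pendant '[[[-0.0004,0,0.0009,0,0,0,0],[0,0,0,0,0,0,0],[0,0,0,0,0,0,0],[0,0,0,0,0,0,0],[0,0,0,0,0,0,0]]]' 60| egrep 'posi|ft'; python3 -c "
from rig import get_obs
print(get_obs()['moment'].round(3))";done
```

```text
position: [0.5386, 0.1729, 0.1553]
ft_force: [0.3, -0.1, 0.7]
[ 0.34  -0.113 -0.082]
position: [0.5387, 0.1729, 0.1544]
ft_force: [0.0, -0.0, 0.3]
[ 0.253 -0.118 -0.03 ]
position: [0.5387, 0.1729, 0.1534]
ft_force: [-0.3, 1.1, 0.6]
[ 0.274 -0.114 -0.016]
```

```bash
for i in 1 2; do python3 -m pendant '[[[-0.0003,0,0.0009,0,0,0,0],[0,0,0,0,0,0,0],[0,0,0,0,0,0,0],[0,0,0,0,0,0,0],[0,0,0,0,0,0,0]]]' 60| egrep 'posi|ft'; python3 -c "
from rig import get_obs
print(get_obs()['moment'].round(3))";done
```

```text
position: [0.5387, 0.1729, 0.1524]
ft_force: [0.3, 2.2, 0.4]
[ 0.217 -0.186 -0.011]
position: [0.5387, 0.1729, 0.1516]
ft_force: [0.1, 1.0, 0.6]
[ 0.118 -0.123 -0.008]
```

```bash
for i in 1 2; do python3 -m pendant '[[[-0.0003,0,0.0009,0,0,0,0],[0,0,0,0,0,0,0],[0,0,0,0,0,0,0],[0,0,0,0,0,0,0],[0,0,0,0,0,0,0]]]' 60| egrep 'posi|ft'; python3 -c "
from rig import get_obs
print(get_obs()['moment'].round(3), get_obs()['time'])";done
```

```text
position: [0.5388, 0.1729, 0.1507]
ft_force: [-0.4, -1.2, 2.6]
[0.301 0.011 0.081] 22.525
position: [0.5389, 0.1729, 0.15]
ft_force: [-1.1, -1.1, 5.6]
[0.519 0.062 0.161] 23.15
```

```bash
python3 -m pendant '[[[-0.0002,0,0.0006,0,0,0,0],[0,0,0,0,0,0,0],[0,0,0,0,0,0,0],[0,0,0,0,0,0,0],[0,0,0,0,0,0,0]]]' 60| egrep 'posi|ft'
python3 -m pendant '[[[0.0007,0,-0.0019,0,0,0,0],[0.0007,0,-0.0019,0,0,0,0],[0.0007,0,-0.0019,0,0,0,0],[0,0,0,0,0,0,0],[0,0,0,0,0,0,0]]]' 60| egrep 'posi|ft'
python3 - <<'E'
from rig import *
import cv2
from h import *
o=get_obs();print(o['moment'].round(3));c=camera('wrist');i=c['img'][:,:,::-1];cv2.imwrite('pics/w7.png',i);np.save("w7.npy",wristP(o,c))
a=cv2.imread('pics/w6.png')
# offset of the ring picture (plate + ring region) between w6 (seated) and now
g=lambda x:cv2.cvtColor(np.ascontiguousarray(x),cv2.COLOR_BGR2GRAY)
r=cv2.matchTemplate(g(i),g(a)[20:58,295:348],cv2.TM_CCOEFF_NORMED);print(cv2.minMaxLoc(r),"plate was 295,20")
r=cv2.matchTemplate(g(i)[60:220],g(a)[160:200,290:345],cv2.TM_CCOEFF_NORMED);print(cv2.minMaxLoc(r),"collar was 290,100")
E
```

```text
position: [0.5389, 0.1728, 0.1494]
ft_force: [-0.3, -2.0, 6.4]
position: [0.5385, 0.173, 0.1548]
ft_force: [0.0, -0.2, -1.2]
[-0.262 -0.099  0.011]
(-0.6807283759117126, 0.7254670858383179, (333, 258), (297, 7)) plate was 295,20
(-0.6014770269393921, 0.7124553322792053, (328, 89), (371, 114)) collar was 290,100
```

```bash
python3 - <<'E'
from rig import *
import cv2,numpy as np
I={n:camera(n)["img"][:,:,::-1] for n in("scene","side")}
for n in I:cv2.imwrite(f"pics/{n}7.png",I[n])
w=cv2.imread('pics/w7.png')
f=lambda i,x,y,w,h,s:cv2.resize(i[y:y+h,x:x+w],None,fx=s,fy=s,interpolation=cv2.INTER_CUBIC)
cv2.imwrite("pics/c7.png",np.hstack([f(w,217,0,200,300,2),np.vstack([f(I["scene"],310,130,100,75,4),f(I["side"],237,150,100,75,4)])]))
E
```

```text
(no output)
```

View pics/c7.png

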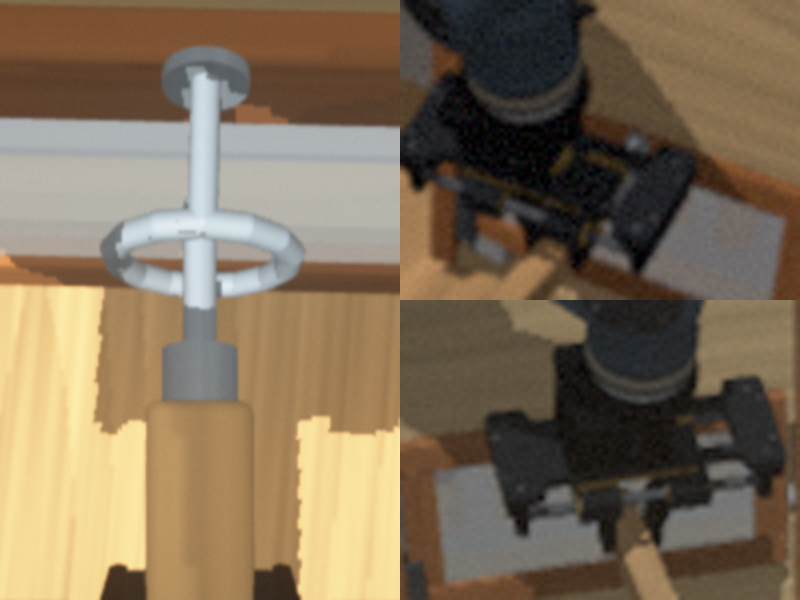

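The rod still runs through the ring. The handle end is at row 201 and the collar top at row 171.5, unchanged, so the pole has not tipped. Ring bottom is at row 148.5 and top at row 104. I'll check numerically whether the ring stayed down when I rose.

```bash
python3 - <<'E'
from h import *
W=np.load("w7.npy")
pr=lambda X:(lambda q:(q[:2]/q[2]).round(1))(W@np.r_[X,1])
for zc in(.1657,.1717,.1771):
    print(zc,"outer bottom",pr([.534,.246,zc-.021]),"outer top",pr([.534,.246,zc+.021]),"plate",pr([.533,.278,zc+.022]))
    print([ (pr([.534+s*.020,.249,zc])) for s in(-1,1)])
E
for i in 1 2; do python3 -m pendant '[[[0,0,0,0,0,0,0],[0,0,0,0,0,0,0],[0,0,0,0,0,0,0],[0,0,0,0,0,0,0],[0,0,0,0,0,0,0]]]' 60| egrep 'ft'; python3 -c "
from rig import get_obs
print(get_obs()['moment'].round(3))";done
```

```text
0.1657 outer bottom [318.5 152.4] outer top [319.  123.7] plate [322.9  47.9]
[array([277. , 130.1]), array([361.5, 136.9])]
0.1717 outer bottom [318.5 149. ] outer top [319.1 118.3] plate [323.1  39.6]
[array([275.7, 125.5]), array([363. , 132.6])]
0.1771 outer bottom [318.6 145.8] outer top [319.2 113.1] plate [323.4  31.6]
[array([274.4, 121.2]), array([364.5, 128.5])]
ft_force: [0.0, 0.2, -1.5]
[-0.275 -0.106 -0.02 ]
ft_force: [-0.8, -0.1, -1.7]
[-0.248 -0.134  0.019]
```

The ring sits at z≈0.172, where the stop left it, and the load is back to zero, so the sash is caught. Now unhook: rise 13.6 mm and draw back.

```bash
python3 -m pendant '[[[0.0023,0,-0.0064,0,0,0,0],[0.0023,0,-0.0064,0,0,0,0],[0,0,0,0,0,0,0],[0,0,0,0,0,0,0],[0,0,0,0,0,0,0]]]' 60| egrep 'posi|ft'
python3 -m pendant '[[[-0.0094,-0.0008,-0.0034,0,0,0,0],[-0.0094,-0.0008,-0.0034,0,0,0,0],[0,0,0,0,0,0,0],[0,0,0,0,0,0,0],[0,0,0,0,0,0,0]]]' 60| egrep 'posi|ft'
```

```text
position: [0.5385, 0.173, 0.1685]
ft_force: [-0.3, -0.3, -1.4]
position: [0.5387, 0.153, 0.1686]
ft_force: [-0.3, 0.6, -1.7]
```

```bash
python3 -m pendant '[[[-0.0188,-0.0016,-0.0068,0,0,0,0],[-0.0282,-0.0024,-0.0102,0,0,0,0],[-0.0282,-0.0024,-0.0102,0,0,0,0],[0,0,0,0,0,0,0],[0,0,0,0,0,0,0]]]' 60| egrep 'posi|ft'
python3 - <<'E'
from h import *
from rig import *
o=get_obs();R=Rn.from_quat(o['tool_rot']).as_matrix();print((R.T@(np.array([.5622,-.1932,.10])-o['position'])).round(4),o["time"])
c=camera("wrist");i=c["img"][:,:,::-1];cv2.imwrite("pics/w8.png",i)
a=cv2.imread("pics/wrist3.png")
# pole as it lies in the hand: collar/handle end vs. before
g=lambda x:cv2.cvtColor(np.ascontiguousarray(x),cv2.COLOR_BGR2GRAY)
r=cv2.matchTemplate(g(i)[140:240,260:370],g(a)[165:215,285:350],cv2.TM_CCOEFF_NORMED);print(cv2.minMaxLoc(r),"was 25,25")
W=wristP(o,c)
A,B=P("scene"),P("side")
for n in("scene","side"):
    cv2.imwrite(f"pics/{n}8.png",camera(n)["img"][:,:,::-1])
E
```

```text
position: [0.5387, 0.0725, 0.1685]
ft_force: [-0.1, 0.4, -1.7]
[-0.274  0.002 -0.027] 27.675
(-0.1610734909772873, 0.5297747850418091, (12, 15), (26, 17)) was 25,25
```

```bash
python3 - <<'E'
import cv2,numpy as np
for n in("wrist3","w8"):
    h=cv2.cvtColor(cv2.imread(f"pics/{n}.png"),cv2.COLOR_BGR2HSV)[:,:,1]
    s=h[60:260,308:322].mean(1);k=60+np.where(np.abs(np.diff(s))>15)[0];print(n,k.tolist(),s[::12].round().tolist())
    for r in(190,240,280):print(r,[int(x) for x in h[r,270:365:4]])
E
```

```text
wrist3 [95, 96, 198, 199, 200] [100.0, 91.0, 100.0, 64.0, 21.0, 20.0, 20.0, 19.0, 12.0, 13.0, 2.0, 3.0, 122.0, 123.0, 122.0, 123.0, 123.0]
190 [108, 104, 111, 104, 104, 106, 102, 81, 13, 10, 2, 2, 2, 2, 4, 4, 25, 98, 96, 97, 123, 123, 124, 122]
240 [107, 113, 107, 109, 101, 122, 122, 122, 123, 123, 124, 121, 124, 123, 120, 122, 124, 125, 124, 98, 124, 123, 125, 123]
280 [107, 105, 118, 99, 106, 123, 123, 125, 123, 126, 125, 122, 125, 125, 124, 126, 123, 125, 125, 108, 100, 105, 106, 108]
w8 [94, 95, 96, 198, 199, 200] [121.0, 123.0, 122.0, 55.0, 19.0, 20.0, 20.0, 21.0, 21.0, 14.0, 9.0, 8.0, 122.0, 123.0, 123.0, 123.0, 123.0]
190 [117, 121, 123, 123, 123, 120, 121, 49, 5, 4, 6, 6, 8, 10, 6, 7, 0, 122, 119, 118, 120, 119, 123, 125]
240 [108, 100, 104, 97, 93, 123, 122, 122, 123, 120, 122, 124, 124, 124, 123, 124, 124, 125, 125, 121, 123, 124, 122, 123]
280 [101, 109, 93, 96, 101, 122, 122, 122, 123, 122, 124, 126, 125, 123, 125, 122, 123, 124, 124, 123, 122, 126, 121, 121]
```

The pole has not shifted in the grip: tip row 95 and handle row 199, as before. Back to the cradle.

```bash
python3 -m pendant '[[[-0.0457,0.0003,-0.0045,0,0,0,0],[-0.0457,0.0003,-0.0045,0,0,0,0],[-0.0457,0.0003,-0.0045,0,0,0,0],[-0.0457,0.0003,-0.0045,0,0,0,0],[-0.0457,0.0003,-0.0045,0,0,0,0]]]' 60| egrep 'posi|ft'
python3 -m pendant '[[[-0.0457,0.0003,-0.0045,0,0,0,0],[0,0,0,0,0,0,0],[0,0,0,0,0,0,0],[0,0,0,0,0,0,0],[0,0,0,0,0,0,0]]]' 60| egrep 'posi|ft'
python3 -c "
from h import *
from rig import *
o=get_obs();R=Rn.from_quat(o['tool_rot']).as_matrix();print(R.round(3),(R.T@(np.array([.5622,-.1932,.0375])-o['position'])).round(4))"
```

```text
position: [0.5588, -0.1494, 0.1111]
ft_force: [0.2, -0.0, -1.3]
position: [0.5625, -0.1918, 0.1005]
ft_force: [-0.7, 0.1, -1.2]
[[-0.078  0.997 -0.028]
 [ 0.936  0.083  0.341]
 [ 0.342  0.    -0.94 ]] [-0.0228 -0.0004  0.0587]
```

```bash
python3 -m pendant '[[[-0.0076,-0.0004,0.0196,0,0,0,0],[-0.0076,0,0.0196,0,0,0,0],[-0.0050,0,0.0130,0,0,0,0],[-0.0026,0,0.0066,0,0,0,0],[0,0,0,0,0,0,0]]]' 60| egrep 'posi|ft'
python3 -m pendant '[[[-0.0003,0,0.0007,0,0,0,0],[0,0,0,0,0,0,0],[0,0,0,0,0,0,0],[0,0,0,0,0,0,0],[0,0,0,0,0,0,0]]]' 60| egrep 'posi|ft'
```

```text
position: [0.5621, -0.1944, 0.0371]
ft_force: [-0.9, 0.0, -1.8]
position: [0.5624, -0.1946, 0.0367]
ft_force: [-0.7, 0.2, 5.1]
```

```bash
python3 -m pendant '[[[0,0,0,0,0,0,0.3],[0,0,0,0,0,0,0.6],[0,0,0,0,0,0,1],[0,0,0,0,0,0,1],[0,0,0,0,0,0,1]]]' | egrep 'posi|ft|grip'
python3 -m pendant '[[[0,0,0,0,0,0,1],[0.0103,0,-0.0282,0,0,0,1],[0.0103,0,-0.0282,0,0,0,1],[0.0206,0,-0.0564,0,0,0,1],[0,0,0,0,0,0,1]]]' | egrep 'posi|ft'
python3 -m pendant '[[[0,0,0,0,-10,0,1],[0,0,0,0,-10,0,1],[0,0,0,0,0,0,1],[0,0,0,0,0,0,1],[0,0,0,0,0,0,1]]]' | egrep 'posi|ft'
python3 - <<'E'
from h import *
from rig import *
o=get_obs();c=camera("wrist");W=wristP(o,c);i=c["img"][:,:,::-1];cv2.imwrite("pics/w9.png",i);print(o["position"].round(4),o["time"])
h=cv2.cvtColor(np.ascontiguousarray(i),cv2.COLOR_BGR2HSV)
S=h[:,:,1]
m=((S<50)&(h[:,:,2]>60)).astype(np.uint8)[60:260,270:360]
n,l,st,ce=cv2.connectedComponentsWithStats(m)
for k in range(1,n):
    if st[k,4]>80:
        x,y,w,hh,a=st[k];print("steel",x+270,y+60,w,hh,a);
        print("tip",plane(W,(ce[k][0]+270,y+60),.046),"handle end",plane(W,(ce[k][0]+270,y+60+hh),.058))
I={n:camera(n)["img"][:,:,::-1] for n in("scene","side")}
for n in I:cv2.imwrite(f"pics/{n}9.png",I[n])
# bystanders: change vs first pictures outside cabinet/robot
for n in I:
    d=cv2.absdiff(np.ascontiguousarray(I[n]),cv2.imread(f"pics/{n}0.png")).max(2)
    for nm,p in {"scene":dict(orange=(212,273),dolla=(290,233),dollb=(347,260),dollc=(258,382),mug=(362,327),beaker=(408,263),jar=(154,355),brush=(225,427)),"side":dict(orange=(235,355),dollb=(328,268),dollc=(385,381),mug=(400,298),beaker=(372,241),jar=(288,432))}[n].items():
        print(n,nm,float(np.median(d[p[1]-12:p[1]+12,p[0]-12:p[0]+12])),end="; ")
# ring circle in the side and scene views at the expected place
for n in I:
    q=P(n)@np.r_[.533,.249,.1717,1];print(n,"ring exp",(q[:2]/q[2]).round(1))
    g=cv2.cvtColor(np.ascontiguousarray(I[n]),cv2.COLOR_BGR2GRAY);t=cv2.cvtColor(cv2.imread(f"pics/{n}0.png"),cv2.COLOR_BGR2GRAY)
    u,v=((367,143) if n=="scene" else (286,157));T=t[v-16:v+14,u-12:u+12]
    x0,y0=int(u-25),v-20;r=cv2.matchTemplate(g[y0:y0+140,x0:x0+55],T,cv2.TM_CCOEFF_NORMED);_,s,_,b=cv2.minMaxLoc(r);print("ring found",s,b[0]+x0+12,b[1]+y0+16+(3 if n=="scene" else 5))
E
```

```text
position: [0.5621, -0.1946, 0.0361]
ft_force: [-0.0, 0.5, -0.0]
grip_width: 0.0582
grip_force: 0.0
position: [0.565, -0.1963, 0.161]
ft_force: [-0.1, -0.3, 0.1]
position: [0.5623, -0.1959, 0.1557]
ft_force: [-0.5, -0.0, -0.0]
[ 0.5623 -0.1959  0.1557] 32.2
steel 305 101 24 76 1039
tip [ 0.55526661 -0.10082291  0.046     ] handle end [ 0.55932463 -0.15142587  0.058     ]
scene orange 11.0; scene dolla 10.0; scene dollb 43.0; scene dollc 6.0; scene mug 7.0; scene beaker 6.0; scene jar 7.0; scene brush 7.0; side orange 21.5; side dollb 77.0; side dollc 3.0; side mug 3.0; side beaker 3.0; side jar 3.0; scene ring exp [363.2 176.7]
ring found 0.9131509065628052 364 176
side ring exp [288.1 192.7]
ring found 0.7190021872520447 273 231
```

```bash
python3 -m pendant '[[[0,0,-0.04,0,0,0,1],[0,0,-0.04,0,0,0,1],[-0.04,-0.035,0,0,0,0,1],[-0.04,-0.035,0,0,0,0,1],[-0.04,-0.035,0,0,0,0,1]]]' | egrep 'posi|ft'
python3 -m pendant '[[[-0.04,-0.035,0,0,0,0,1],[-0.04,-0.035,0,0,0,0,1],[-0.04,-0.035,0,0,0,0,1],[-0.04,-0.035,0,0,0,0,1],[0,0,0,0,0,0,1]]]' | egrep 'posi|ft'
python3 - <<'E'
from h import *
from rig import *
I={n:np.ascontiguousarray(camera(n)["img"][:,:,::-1]) for n in("scene","side")}
for n in I:
    cv2.imwrite(f"pics/{n}10.png",I[n])
    t=cv2.imread(f"pics/{n}0.png")
    for nm,p in {"scene":dict(orange=(212,273),dolla=(290,233),dollb=(347,260),dollc=(258,382),pole=(268,322),hook=(290,290)),"side":dict(orange=(235,355),dolla=(258,280),dollb=(328,268),dollc=(385,381),pole=(332,345),hook=(321,312))}[n].items():
        T=t[p[1]-13:p[1]+13,p[0]-10:p[0]+10];r=cv2.matchTemplate(I[n][p[1]-25:p[1]+25,p[0]-22:p[0]+22],T,cv2.TM_CCOEFF_NORMED);_,s,_,b=cv2.minMaxLoc(r);print(n,nm,round(s,2),"shift",b[0]-12,b[1]-12)
    u,v=((367,143) if n=="scene" else (286,157));T=t[v-16:v+14,u-12:u+12];y0,x0=v-20,u-25
    r=cv2.matchTemplate(I[n][y0:y0+90,x0:x0+55],T,cv2.TM_CCOEFF_NORMED);_,s,_,b=cv2.minMaxLoc(r);print("ring",s,b[0]+x0+12,b[1]+y0+16+(3 if n=="scene" else 5))
E
```

```text
position: [0.4663, -0.3242, 0.2365]
ft_force: [1.3, -0.2, -0.2]
position: [0.338, -0.4975, 0.2361]
ft_force: [0.5, 0.6, -0.2]
scene orange 0.73 shift -11 2
scene dolla 0.51 shift 0 0
scene dollb 0.99 shift 0 0
scene dollc 0.99 shift 0 0
scene pole 0.99 shift 0 0
scene hook 0.98 shift 0 0
ring 0.93610680103302 364 175
side orange 0.39 shift -10 12
side dolla 0.52 shift 0 0
side dollb 1.0 shift 0 0
side dollc 1.0 shift 0 0
side pole 0.99 shift 1 2
side hook 0.93 shift 0 0
ring 0.9529137015342712 288 192
```

```bash
python3 -c "
from rig import *
print(hand_in())"
```

```text
the job is handed in; nothing more can be done
None
```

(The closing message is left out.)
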